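Cure the rocking foot of a dosing pump with a wedge

ROBOT

A 6-joint arm with a two-finger parallel gripper is mounted at the origin on the work surface. World frame = base frame: x ahead of the robot, y to its left, z up, the work surface at z = 0. Lengths are in m, angles in rad, forces in N, time in s.
With the tool pointing down it reaches from about 0.325 to 1 m from the base axis. Payload 5.1 kg.
Tool frame: the origin (TCP) lies midway between the tips of the shut fingers; the grasp point (between the pads) lies 19 mm behind it; z points along the fingers, y is the line along which they close (so a half turn about z gives the same grasp; the last joint's range is limited). The gripper opens to 85 mm and grips with 20 to 120 N. Pads are 22 mm wide; open, the fingers measure 114 mm over their backs; the gripper's body (76 mm by 85 mm) begins 54 mm behind the grasp point. The pads swing forward as they close: fully open they stand 13 mm farther back than shut.
Start: joints at [-1.317, 0.124, 1.65, -0, 1.367, -0.083], TCP at [0.215, -0.613, 0.231] pointing down, gripper open.
Joint ranges: [-2.61, 2.61], [-1.02, 2.33], [0.03, 2.71], [-1.35, 4.49], [0.32, 2.68], [-2.91, 2.91]. Speed limits (rad/s): [2.57, 2.57, 3.14, 3.14, 3.14, 3.14].

INTERFACE

Orientations are given as a rotation vector (axis times angle).
In Python, from workcell import env gives the robot as it stands. The module is installed in compiled form; this text tells all that it offers.
- The arm moves only by the tool move_arm, never from a script. Its argument "series" is a list of rows, each a list of 4 numbers: the shift along the tool's x, y, z each as a share of 0.04 m, from -1 to 1, then the turn about the tool's z as a share of 4 degrees, from -1 to 1. A call has 1 to 8 rows; each row shifts and turns the commanded pose from where the row before left it, along the tool's axes as they then stand; what a row does not reach is not made up. A row lasts 1/12 s, in which the tool goes at most 41.7 mm and 7.16 degrees, less where a joint would pass 70% of its speed; a pose out of reach is approached as far as the arm can. A call with a number of a shift or a turn outside -1 to 1 is refused whole. A call with a gripper value outside its range is refused whole. "hand" is the opening, from -1 (shut) to 1 (fully open), so that 0 is half open, set as the call begins (left out, the last holds). The fingers move at their own pace and stop on an object; "grip_force" is the grip in N (left out, the last holds). Time passes only in rows, so rows that do not move let the fingers close. It gives the time, the measured TCP pose, the force, the opening and the grip force at its end, in the units of the state.
- env.sense(): the state, without advancing time (a new reading comes with each control period).
- env.snapshot(name): name is "scene" or "side" or "wrist"; returns a dict with "image" (400x640x3 uint8, red, green, blue), "K" (3x3 intrinsics, pixels), "position" and "rotation" of the camera in the world; the wrist camera has in their place "tool_from_camera" (4x4, takes a point from camera to tool coordinates, whose origin is the TCP and whose axes are the flange's). Camera axes: x right, y down, z forward; pixel columns grow to the right and rows downward; lengths in m; the calibration is good to about 2 mm. The wrist camera is an equidistant fisheye: a pixel r from the principal point sees the ray r / f radians off the axis. A picture is of the moment at which its call begins: read the wrist's pose just before it. There is no depth.
- env.close_job(): hands the job in; it is judged then, once.
The state is a dict: "time_s": time; "q": joint angles; "joint_vel": joint speeds; "joint_torque": joint torques, N m; "ee_pos": TCP position; "ee_rot": TCP orientation; "ft_force": force on the tool from outside, world axes, zero at the start; "torque": the same for the moment, N m; "finger_gap": opening from 0.0 (shut) to 1.0 (fully open); "grasp_force": force on a finger pad.
Only numpy, scipy, OpenCV 4.12 (cv2) and the standard library are available. Lean on these libraries where they do the work, as an engineer would, in place of code of your own. Each camera call takes 0.05 s, during which the arm holds its last target. There are 200 camera calls.

TASK

The small dosing pump on the steel plate has one foot that bears on nothing: gently press its four corners in turn until you find the one that rocks (yields). Then push the small steel wedge, thin end first, along the plate under that corner's foot from the pump's left or right side until it bears firmly there, without jacking the pump up, shoving the pump out of place or leaving it tilted, and let go. Leave the other things where they are.

Things in the scene. Friction and masses are not known exactly. Their poses are not given: they have to be found in the camera images.
- surface_plate: flat fixed steel plate, 240 (x) x 300 (y) x 12 mm; origin at the centre of its underside on the bench, its top is 12 mm above; it may be turned
- pump: dosing pump, 150 x 150 mm over its feet, about 2 kg, loose. Origin on its axis at the level of its foot soles, 5 mm above the plate's top; z up, x away from the robot, y to the left. A frame joins four square feet 30 x 30 mm, 18 mm tall, centred at x = +-60, y = +-60 mm; a black housing 76 (x) x 72 (y) mm in the middle, 60 mm tall, with a head on it up to 72 mm. It starts level
- corner_near_right (a point): centre of the top face (30 x 30 mm, free to press) of the pump's foot at x = -60, y = -60 mm, 18 mm above its sole; axes as the pump. The pump stands on a 24 mm hub in its middle and on a hidden seat, 18 mm wide and 5 mm thick, under the middle of each good foot; under one foot, any of the four, the seat is missing
- corner_near_left (a point): the same for the foot at x = -60, y = +60 mm. Pressed with about 3 to 4 N the bad corner tips the pump and sinks about 5 mm, till its foot meets the plate, and comes back when let go; good corners do not yield
- corner_far_right (a point): the same for the foot at x = +60, y = -60 mm
- corner_far_left (a point): the same for the foot at x = +60, y = +60 mm
- wedge_tab (a point): loose steel wedge, 120 g, 24 mm wide, flat on the bench. Point: centre of its upright tab (12 mm in x, 24 in y, 42 tall), 21 mm above the underside. x points to the nose; the ramp runs 6 to 51 mm ahead of the point, 9.2 mm thick at the tab, 2.5 at the nose. It meets the bad foot's edge with the nose 17 mm in; then the push rises past 5 N. A good foot's seat stops the nose 6 mm in
- amber_bottle: bystander: brown glass bottle, 60 mm wide, 140 mm tall; origin under its centre
- jar: bystander: white jar, 56 mm wide, 70 mm tall; origin under its centre
- screwdriver: bystander: screwdriver lying on the bench; origin under its middle
- spare_ring: bystander: steel ring, 28 mm wide, 6 mm high, on the bench; origin under its centre
- cap: bystander: grey cap, 16 mm wide, 14 mm tall, standing on the steel plate beyond the pump; origin under its centre
- spanner: bystander: spanner lying on the bench; origin under its middle
Not all that is in view belongs to the job. Of the things shaped like the part that bears wedge_tab, the bare steel one is meant. What is shaped like the pump but pink is not meant.

How it is judged:
By the outcome, as a careful person would: the job done as asked, in the order asked, and still so for the second after the job is handed in, with the robot touching nothing.
It also fails if it takes over 72 s, if anything falls off the work surface, if the arm or the gripper's body presses on something with over 40 N, if the wrist force passes 120 N, or if a joint passes its speed limit or range.

## Working session

There is one attempt and no reset: what is moved stays moved. The work goes in short steps, Python scripts to look and compute and a tool call to move; the robot and the scene stay as the last step left them, time stands still between calls to the robot, and variables do not carry over. Pictures are saved under pics/ and viewed, at most 10 in all, crops included, and the job is handed in when it is done.

Besides the shell and the picture viewer there is one more tool, called as name(argument=value, ...) on one line, values as JSON. move_arm: Moves the arm, as the interface text tells. Its arguments: {"type":"object","properties":{"series":{"type":"array"},"hand":{"type":"number"},"grip_force":{"type":"number"}},"required":["series"]}

```bash
mkdir -p pics
cat > h.py <<'E'
import numpy as np, cv2
from scipy.spatial.transform import Rotation as R
from workcell import env
def snap(n,f):
    s=env.snapshot(n); cv2.imwrite('pics/'+f+'.png',s['image'][:,:,::-1]); np.save('pics/'+f+'.npy',s,allow_pickle=True); return s
def load(f): return np.load('pics/'+f+'.npy',allow_pickle=True).item()
def plane(s,u,v,z):
    d=np.array(s['rotation'])@np.linalg.inv(s['K'])@[u,v,1.]; p=np.array(s['position']); return p+d*(z-p[2])/d[2]
def proj(s,P):
    c=np.array(s['rotation']).T@(np.array(P)-s['position']); q=s['K']@c; return q[:2]/q[2]
E
python3 - <<'E'
from h import *
a=snap('scene','s0');b=snap('side','d0')
for s in(a,b):print(s['K'],s['position'],s['rotation'])
st=env.sense();print(st['ee_rot'],st['ee_pos'],R.from_rotvec(st['ee_rot']).as_matrix().round(3),st['ft_force'])
E
```

```text
[[407.40969191   0.         326.0468544 ]
 [  0.         407.40969191 202.97870856]
 [  0.           0.           1.        ]] [ 1.02942885 -0.25026537  0.98196621] [-2.2517725  -1.4037703   0.39960933]
[[411.8750779    0.         318.7074627 ]
 [  0.         411.8750779  198.68434999]
 [  0.           0.           1.        ]] [-0.18869778  0.92989712  0.76250255] [-0.76048115  2.38123959 -1.34588653]
[-3.09530168e+00 -5.26285301e-01  3.06279022e-04] [ 0.21463272 -0.61296463  0.23017618] [[ 0.944  0.33  -0.001]
 [ 0.33  -0.944  0.002]
 [ 0.    -0.002 -1.   ]] [-0.7434723   0.43406048  0.18444143]
```

View pics/s0.png

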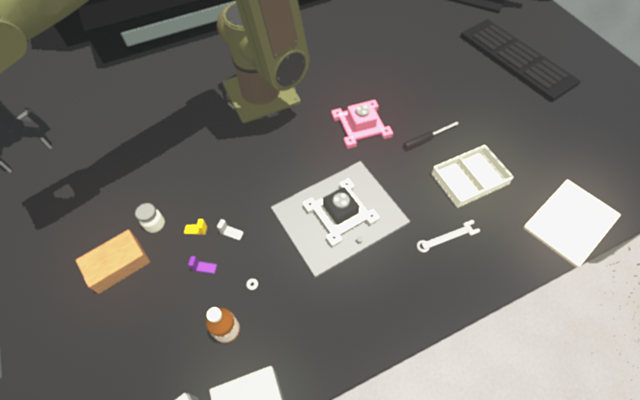

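View pics/d0.png

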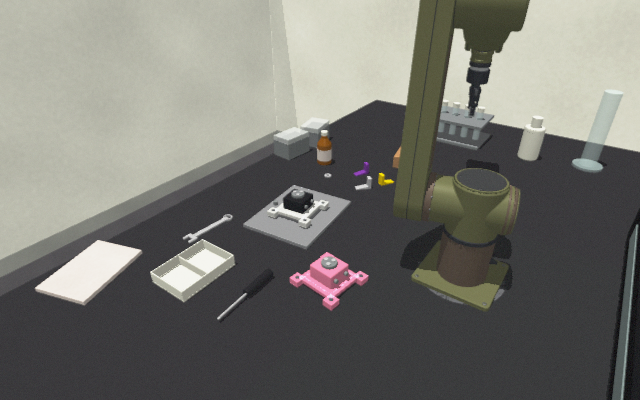

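The scene view shows the white and black pump on the plate at about (340,205), with a pink decoy pump at (362,122). The wedge candidates are steel (230,230), yellow (196,228) and purple (203,266). I choose the bare steel wedge at (230,230) and will check it in one close crop.

```bash
sed -i "s/np.array(s\['rotation'\])/R.from_rotvec(s['rotation']).as_matrix()/" h.py
python3 - <<'E'
from h import *
a=load('s0');b=load('d0')
i=a['image'][:,:,::-1]; 
A=cv2.resize(i[160:280,265:415],(750,600),interpolation=cv2.INTER_CUBIC)
B=cv2.resize(i[205:285,175:265],None,fx=4,fy=4,interpolation=cv2.INTER_CUBIC)
cv2.imwrite('pics/c1.png',A);cv2.imwrite('pics/c2.png',B)
for n,u,v,z in[('far?',347,186,.035),('',376,214,.035),('',333,239,.035),('',309,205,.035),('tab',222,224,.042),('nose',241,237,.0025),('cap',358,240,.026),('jar',148,210,.07),('ring',252,285,.006),('bottle',224,335,0.01),('pl',360,162,.012),('pl',410,221,.012),('pl',317,275,.012),('pl',271,209,.012)]:
  print(n,plane(a,u,v,z).round(4))
E
```

```text
far? [0.4865 0.0739 0.035 ]
 [0.6005 0.1019 0.035 ]
 [ 0.6161 -0.0344  0.035 ]
 [ 0.4958 -0.0471  0.035 ]
tab [ 0.4517 -0.2776  0.042 ]
nose [ 0.4878 -0.2456  0.0025]
cap [0.6435 0.0247 0.026 ]
jar [ 0.3444 -0.4364  0.07  ]
ring [ 0.6283 -0.2665  0.006 ]
bottle [ 0.7156 -0.3683  0.01  ]
pl [0.4147 0.1559 0.012 ]
pl [0.6497 0.1822 0.012 ]
pl [ 0.6783 -0.1102  0.012 ]
pl [ 0.4482 -0.1418  0.012 ]
```

View pics/c1.png

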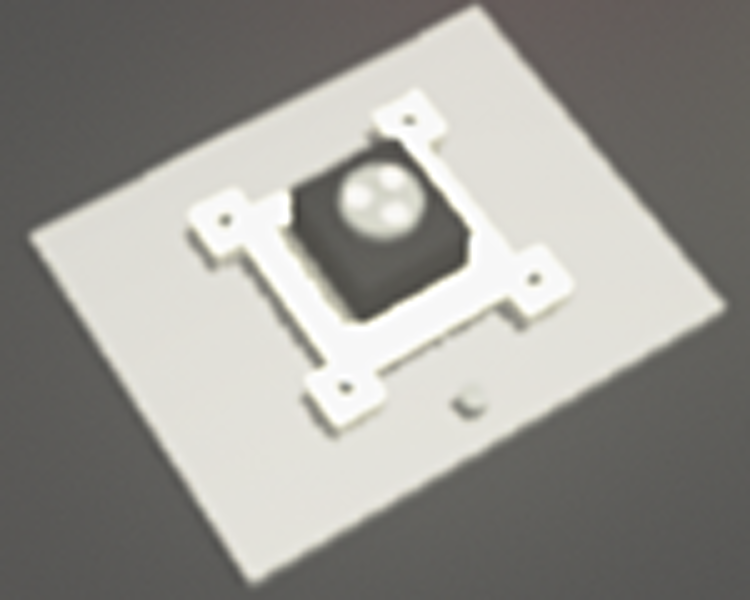

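View pics/c2.png

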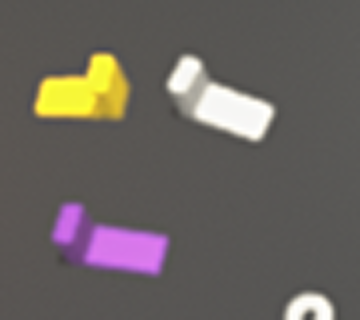

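The first crop shows the foot-top centre dots at crop pixels (409,120), (534,278), (345,387) and (225,219). The second shows the bare grey-white steel wedge, with its tab at crop (185,80) and its nose at (266,124), pointing toward the pump. The yellow and purple ones are coloured decoys, so the choice holds.

Run:
```python
from h import *
a=load('s0')
F=np.array([plane(a,265+x/5-.4,160+y/5-.4,.035)[:2] for x,y in[(409,120),(534,278),(345,387),(225,219)]])
print(F.round(4)); c=F.mean(0);print('centre',c)
for i in range(4):
  d=F[(i+1)%4]-F[i];print(np.linalg.norm(d).round(4),np.degrees(np.arctan2(d[1],d[0])).round(2))
for f,s in(('c2',0),):
  n=plane(a,175+266/4-.4,205+124/4-.4,.0025);t=plane(a,175+199/4-.4,205+101/4-.4,.0092)
  d=n-t;print('nose',n,'rampfoot',t,np.linalg.norm(d[:2]),np.degrees(np.arctan2(d[1],d[0])))
  print('tab top',plane(a,175+189/4-.4,205+73/4-.4,.042))
# tip y axis world angle now
m=R.from_rotvec(env.sense()['ee_rot']).as_matrix();print(np.degrees(np.arctan2(m[1,1],m[0,1])))
```

```text
[[ 0.4787  0.0762]
 [ 0.5983  0.089 ]
 [ 0.6117 -0.0304]
 [ 0.4919 -0.0435]]
centre [0.54513573 0.02282001]
0.1203 6.14
0.1202 -83.6
0.1204 -173.79
0.1204 96.34
nose [ 0.48395921 -0.24392877  0.0025    ] rampfoot [ 0.45144493 -0.27856207  0.0092    ] 0.04750414900363859 46.807518280738115
tab top [ 0.44826904 -0.27684154  0.042     ]
-70.70087990291347
```

```bash
cat >> h.py <<'E'
def go(P,psi=None,n=None):
    """print shift to target in tool axes (mm) and the share per row"""
    s=env.sense();m=R.from_rotvec(s['ee_rot']).as_matrix();d=m.T@(np.array(P)-s['ee_pos'])
    p=np.degrees(np.arctan2(m[1,0],m[0,0]))
    k=n or int(np.ceil(max(np.linalg.norm(d)/.0417,abs(d).max()/.04)))
    print('t',round(s['time_s'],2),'psi',p.round(2),'tool mm',(d*1e3).round(1),'rows',k,'share',(d/.04/k).round(3),'turn units',None if psi is None else round(-(psi-p)/4,2))
def foot(ix,iy,z=.035,o=.003):
    c=np.array([.5451,.0228]);a=np.radians(6.25);M=np.array([[np.cos(a),-np.sin(a)],[np.sin(a),np.cos(a)]])
    return np.r_[c+M@[ix*(.06+o),iy*(.06+o)],z]
E
python3 - <<'E'
from h import *
for x,y in((-1,-1),(1,-1),(1,1),(-1,1)):print(foot(x,y).round(4))
go(foot(-1,-1,.07),6)
E
```

```text
[ 0.4893 -0.0467  0.035 ]
[ 0.6146 -0.033   0.035 ]
[0.6009 0.0923 0.035 ]
[0.4756 0.0786 0.035 ]
t 0.1 psi 19.3 tool mm [ 446.4 -443.4  161.1] rows 16 share [ 0.698 -0.693  0.252] turn units 3.32
```

move_arm(series=[[0.69,-0.69,0.2,0],[0.69,-0.69,0.2,0],[0.69,-0.69,0.2,0],[0.69,-0.69,0.2,0],[0.69,-0.69,0.2,0],[0.69,-0.69,0.2,0],[0.69,-0.69,0.2,0],[0.69,-0.69,0.2,0]], hand=-1)

```text
time_s: 0.77
ee_pos: [0.3504, -0.3301, 0.1665]
ee_rot: [-3.097, -0.526, 0.0]
ft_force: [0.1, -0.7, 0.4]
finger_gap: -0.002
grasp_force: 0.0
```

move_arm(series=[[0.69,-0.69,0.2,0],[0.69,-0.69,0.2,0],[0.69,-0.69,0.2,0],[0.69,-0.69,0.2,0],[0.69,-0.69,0.2,0.8],[0.69,-0.69,0.2,0.8],[0.5,-0.5,0.1,0.8],[0,0,0,0.8]])

```text
time_s: 1.43
ee_pos: [0.4694, -0.094, 0.1138]
ee_rot: [-3.134, -0.182, 0.002]
ft_force: [0.2, -0.8, 0.7]
finger_gap: 0.002
grasp_force: 0.0
```

Run:
```python
from h import *
go(foot(-1,-1,.045),6.2)
```

```text
t 1.43 psi 6.63 tool mm [ 25.4 -44.5  68.9] rows 3 share [ 0.212 -0.371  0.574] turn units 0.11
```

move_arm(series=[[0.22,-0.37,0.57,0.1],[0.21,-0.37,0.57,0],[0.2,-0.37,0.5,0],[0,0,0,0]])

```text
time_s: 1.77
ee_pos: [0.4858, -0.0487, 0.0451]
ee_rot: [-3.134, -0.171, 0.013]
ft_force: [-1.1, -0.8, -1.2]
finger_gap: -0.002
grasp_force: 0.0
```

Run:
```python
from h import *
go(foot(-1,-1,.035),6.2)
s=snap('wrist','w1');print(env.sense()['ft_force'].round(2) if hasattr(env.sense()['ft_force'],'round') else env.sense()['ft_force'])
```

```text
t 1.77 psi 6.23 tool mm [ 3.8 -1.5 10. ] rows 1 share [ 0.095 -0.039  0.251] turn units 0.01
[ 0.29 -0.11  0.69]
```

View pics/w1.png

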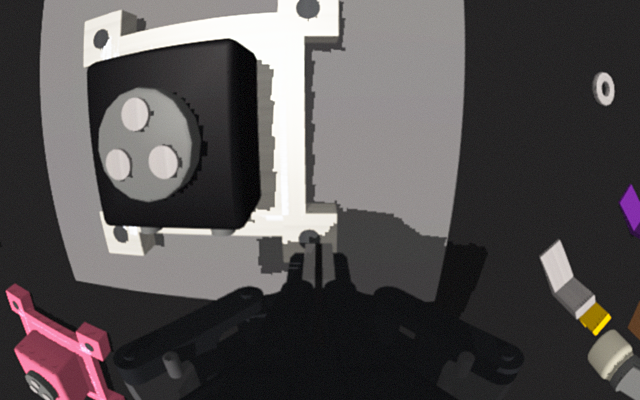

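The wrist view shows the shut fingertips at (318,255), just short of the near-right foot's dot at (308,238). I'll shift slightly and press.

move_arm(series=[[0.09,-0.04,0.1,0],[0,0,0.1,0],[0,0,0,0]])

```text
time_s: 2.07
ee_pos: [0.4928, -0.05, 0.0422]
ee_rot: [3.137, 0.166, 0.001]
ft_force: [-0.4, -0.9, -0.1]
finger_gap: 0.002
grasp_force: 0.0
```

move_arm(series=[[0,0,0.025,0],[0,0,0,0]])

```text
time_s: 2.23
ee_pos: [0.4927, -0.0499, 0.0413]
ee_rot: [3.137, 0.166, 0.002]
ft_force: [0.5, 0.3, -0.3]
finger_gap: 0.002
grasp_force: 0.0
```

move_arm(series=[[0,0,0.025,0],[0,0,0,0]])

```text
time_s: 2.4
ee_pos: [0.4924, -0.0496, 0.04]
ee_rot: [3.137, 0.166, 0.001]
ft_force: [0.3, -0.6, 0.1]
finger_gap: 0.0
grasp_force: 0.0
```

move_arm(series=[[0,-0.05,0.05,0],[0,0,0.025,0],[0,0,0,0]])

```text
time_s: 2.65
ee_pos: [0.4919, -0.0471, 0.0364]
ee_rot: [-3.137, -0.167, 0.001]
ft_force: [-0.5, -0.1, -0.7]
finger_gap: -0.001
grasp_force: 0.0
```

move_arm(series=[[0,0,0.025,0],[0,0,0,0]])

```text
time_s: 2.82
ee_pos: [0.492, -0.0472, 0.0355]
ee_rot: [-3.137, -0.167, 0.0]
ft_force: [0.3, 0.9, -0.1]
finger_gap: 0.002
grasp_force: 0.0
```

move_arm(series=[[0,0,0.025,0],[0,0,0,0]])

```text
time_s: 2.98
ee_pos: [0.4924, -0.0473, 0.035]
ee_rot: [3.137, 0.167, 0.0]
ft_force: [-0.6, 1.1, 3.6]
finger_gap: 0.003
grasp_force: 1.4
```

move_arm(series=[[0,0,0.015,0],[0,0,0,0]])

```text
time_s: 3.15
ee_pos: [0.4924, -0.0473, 0.035]
ee_rot: [-3.137, -0.167, 0.0]
ft_force: [-3.2, 1.6, 6.3]
finger_gap: -0.003
grasp_force: 3.4
```

Run:
```python
from h import *
s=env.sense();print(s['ee_pos'],s['ft_force'])
```

```text
[ 0.49238993 -0.0473309   0.03499402] [-3.22297363  1.56667954  6.2778252 ]
```

Near-right takes 6 N without yielding, so it is good. Next is far-right.

move_arm(series=[[0,0,-0.2,0],[0.75,0,0,0],[0.8,0,0,0],[0.8,0,0,0],[0.7,0,0,0],[0,0,0,0]])

```text
time_s: 3.65
ee_pos: [0.6184, -0.0342, 0.0434]
ee_rot: [3.136, 0.168, 0.008]
ft_force: [-0.3, 0.0, 1.4]
finger_gap: 0.0
grasp_force: 0.0
```

Run:
```python
from h import *
go(foot(1,-1,.037),6.2)
```

```text
t 3.65 psi 6.14 tool mm [-3.7 -1.6  6.3] rows 1 share [-0.092 -0.041  0.159] turn units -0.02
```

move_arm(series=[[-0.07,-0.04,0.08,0],[0,0,0.08,0],[0,0,0,0]])

```text
time_s: 3.9
ee_pos: [0.6092, -0.033, 0.0353]
ee_rot: [-3.137, -0.167, 0.002]
ft_force: [1.0, 0.2, 0.7]
finger_gap: 0.001
grasp_force: 0.0
```

move_arm(series=[[0,0,0.025,0],[0,0,0,0]])

```text
time_s: 4.07
ee_pos: [0.6092, -0.033, 0.0351]
ee_rot: [-3.137, -0.167, 0.002]
ft_force: [-2.6, 0.6, 4.0]
finger_gap: -0.001
grasp_force: 2.3
```

move_arm(series=[[0,0,0.025,0],[0,0,0,0]])

```text
time_s: 4.23
ee_pos: [0.6092, -0.033, 0.035]
ee_rot: [-3.137, -0.167, 0.003]
ft_force: [-5.6, 0.4, 10.1]
finger_gap: 0.003
grasp_force: 5.2
```

Far-right holds at 10 N. Next is far-left.

move_arm(series=[[0,0,-0.25,0],[0.1,-0.75,0,0],[0,-0.8,0,0],[0,-0.8,0,0],[0,-0.8,0,0],[0,0,0,0]])

```text
time_s: 4.73
ee_pos: [0.5996, 0.0968, 0.0437]
ee_rot: [-3.135, -0.173, 0.001]
ft_force: [0.6, 1.0, -0.4]
finger_gap: 0.002
grasp_force: 0.0
```

Run:
```python
from h import *
go(foot(1,1,.037),6.2)
```

```text
t 4.73 psi 6.32 tool mm [0.8 4.7 6.7] rows 1 share [0.019 0.117 0.167] turn units 0.03
```

move_arm(series=[[0,0.08,0.08,0],[0,0,0.08,0],[0,0,0,0]])

```text
time_s: 4.98
ee_pos: [0.6007, 0.0882, 0.0363]
ee_rot: [3.137, 0.165, -0.003]
ft_force: [-1.0, -0.8, -0.6]
finger_gap: -0.001
grasp_force: 0.0
```

move_arm(series=[[0,0,0.025,0],[0,0,0,0]])

```text
time_s: 5.15
ee_pos: [0.6013, 0.0884, 0.0359]
ee_rot: [3.137, 0.165, -0.001]
ft_force: [-0.3, 0.2, 0.6]
finger_gap: 0.002
grasp_force: 0.0
```

move_arm(series=[[0,0,0.025,0],[0,0,0,0]])

```text
time_s: 5.32
ee_pos: [0.6015, 0.089, 0.0352]
ee_rot: [-3.137, -0.166, 0.0]
ft_force: [-1.1, -0.4, -0.1]
finger_gap: -0.002
grasp_force: 0.0
```

move_arm(series=[[0,0,0.025,0],[0,0,0,0]])

```text
time_s: 5.48
ee_pos: [0.6017, 0.0891, 0.0351]
ee_rot: [3.137, 0.167, -0.0]
ft_force: [-2.7, -1.2, 2.1]
finger_gap: -0.003
grasp_force: 2.1
```

move_arm(series=[[0,0,0.02,0],[0,0,0,0]])

```text
time_s: 5.65
ee_pos: [0.6017, 0.0891, 0.035]
ee_rot: [3.136, 0.167, -0.0]
ft_force: [-5.3, -1.9, 9.2]
finger_gap: -0.003
grasp_force: 4.4
```

Far-left holds too. Next is near-left, to confirm.

move_arm(series=[[0,0,-0.25,0],[-0.8,0,0,0],[-0.8,0,0,0],[-0.8,0,0,0],[-0.65,0,0,0],[0,0,0,0]])

```text
time_s: 6.15
ee_pos: [0.4749, 0.0764, 0.0418]
ee_rot: [-3.137, -0.167, 0.008]
ft_force: [0.6, 0.0, -1.5]
finger_gap: 0.002
grasp_force: 0.0
```

Run:
```python
from h import *
go(foot(-1,1,.037),6.2)
```

```text
t 6.15 psi 6.11 tool mm [ 1.  -2.1  4.8] rows 1 share [ 0.025 -0.052  0.12 ] turn units -0.02
```

move_arm(series=[[0,-0.02,0.06,0],[0,0,0.06,0],[0,0,0,0]])

```text
time_s: 6.4
ee_pos: [0.4813, 0.0774, 0.039]
ee_rot: [-3.137, -0.167, -0.002]
ft_force: [-0.6, 0.6, 0.6]
finger_gap: 0.002
grasp_force: 0.0
```

move_arm(series=[[0,0,0.025,0],[0,0,0,0]])

```text
time_s: 6.57
ee_pos: [0.4809, 0.0774, 0.0377]
ee_rot: [-3.137, -0.167, -0.0]
ft_force: [-0.4, 0.5, -0.4]
finger_gap: -0.002
grasp_force: 0.0
```

move_arm(series=[[0,0,0.025,0],[0,0,0,0]])

```text
time_s: 6.73
ee_pos: [0.4803, 0.0773, 0.0365]
ee_rot: [-3.137, -0.167, 0.001]
ft_force: [0.1, -0.0, -0.1]
finger_gap: -0.0
grasp_force: 0.0
```

move_arm(series=[[0,0,0.025,0],[0,0,0,0]])

```text
time_s: 6.9
ee_pos: [0.48, 0.0773, 0.0355]
ee_rot: [-3.137, -0.167, 0.001]
ft_force: [0.1, -0.3, 0.2]
finger_gap: -0.0
grasp_force: 0.0
```

move_arm(series=[[0,0,0.025,0],[0,0,0,0]])

```text
time_s: 7.07
ee_pos: [0.4802, 0.0773, 0.0347]
ee_rot: [-3.137, -0.167, -0.0]
ft_force: [-1.0, 0.2, 0.9]
finger_gap: 0.001
grasp_force: 0.6
```

move_arm(series=[[0,0,0.025,0],[0,0,0,0]])

```text
time_s: 7.23
ee_pos: [0.4801, 0.0774, 0.0338]
ee_rot: [-3.137, -0.167, -0.0]
ft_force: [-1.0, 1.1, 3.1]
finger_gap: 0.002
grasp_force: 1.2
```

move_arm(series=[[0,0,0.025,0],[0,0,0,0]])

```text
time_s: 7.4
ee_pos: [0.4799, 0.0775, 0.0327]
ee_rot: [-3.137, -0.167, 0.0]
ft_force: [-1.4, 1.9, 2.7]
finger_gap: 0.003
grasp_force: 1.4
```

Near-left sinks 2.3 mm at about 3 N, so it is the bad foot. I'll lift, turn to ψ≈137° for the wedge, and travel.

move_arm(series=[[0,0,-0.2,0],[0,0,-0.5,-1],[0,0,-0.8,-1],[0,0,-0.8,-1],[0,0,-0.8,-1],[0,0,0,-1],[0,0,0,-1],[0,0,0,-1]])

```text
time_s: 8.07
ee_pos: [0.4807, 0.0771, 0.1583]
ee_rot: [3.001, 0.926, 0.004]
ft_force: [-0.6, 0.0, -0.5]
finger_gap: -0.001
grasp_force: 0.0
```

move_arm(series=[[0,0,0,-1],[0,0,0,-1],[0,0,0,-1],[0,0,0,-1],[0,0,0,-1],[0,0,0,-1],[0,0,0,-1],[0,0,0,-1]], hand=0.1)

```text
time_s: 8.73
ee_pos: [0.4801, 0.0771, 0.1571]
ee_rot: [2.63, 1.717, 0.0]
ft_force: [-1.2, -0.6, -0.1]
finger_gap: 0.548
grasp_force: 0.0
```

move_arm(series=[[0,0,0,-1],[0,0,0,-1],[0,0,0,-1],[0,0,0,-1],[0,0,0,-1],[0,0,0,-1],[0,0,0,-1],[0,0,0,-1]])

```text
time_s: 9.4
ee_pos: [0.4801, 0.0771, 0.1571]
ee_rot: [2.055, 2.376, 0.0]
ft_force: [-0.4, -0.7, -0.1]
finger_gap: 0.55
grasp_force: 0.0
```

move_arm(series=[[0,0,0,-1],[0,0,0,-1],[0,0,0,-1],[0,0,0,-1],[0,0,0,-1],[0,0,0,-1],[0,0,0,-1],[0,0,0,-1]])

```text
time_s: 10.07
ee_pos: [0.4801, 0.0771, 0.1571]
ee_rot: [1.32, 2.85, -0.0]
ft_force: [-0.1, 0.1, 0.7]
finger_gap: 0.556
grasp_force: 0.0
```

Run:
```python
from h import *
go([.449,-.281,.13],137)
print('pink wp',env.sense()['ee_pos'],env.sense()['finger_gap'])
a=load('s0');print('yellow nose/tab',plane(a,184,233,.003),plane(a,205,228,.0),plane(a,203,221,.042))
```

```text
t 10.07 psi 130.29 tool mm [-253.  -255.3   27.2] rows 9 share [-0.703 -0.709  0.076] turn units -1.68
pink wp [0.48010862 0.07710538 0.15706516] 0.5556815839066344
yellow nose/tab [ 0.40877862 -0.37961272  0.003     ] [ 4.17257966e-01 -3.24364521e-01 -1.11022302e-16] [ 0.4210107  -0.31968805  0.042     ]
```

move_arm(series=[[0,0,0,-0.84],[0,0,0,-0.84],[-0.7,-0.7,0,0],[-0.7,-0.7,0,0],[-0.7,-0.7,0,0],[-0.7,-0.7,0,0],[-0.7,-0.7,0,0],[-0.7,-0.7,0,0]], hand=-0.3)

```text
time_s: 10.73
ee_pos: [0.4873, -0.1623, 0.1573]
ee_rot: [1.156, 2.92, -0.001]
ft_force: [1.3, 1.4, -0.1]
finger_gap: 0.35
grasp_force: 0.0
```

Run:
```python
from h import *
go([.449,-.281,.12],137)
```

```text
t 10.73 psi 136.82 tool mm [ -53.3 -112.8   37.4] rows 4 share [-0.333 -0.705  0.234] turn units -0.04
```

move_arm(series=[[-0.33,-0.7,0.2,0],[-0.33,-0.7,0.2,0],[-0.33,-0.7,0.2,0],[-0.33,-0.7,0.2,0],[0,0,0,0],[0,0,0,0]])

```text
time_s: 11.23
ee_pos: [0.4486, -0.2791, 0.1244]
ee_rot: [-1.16, -2.918, -0.0]
ft_force: [0.2, 0.4, -0.0]
finger_gap: 0.352
grasp_force: 0.0
```

Run:
```python
from h import *
go([.449,-.281,.06],137)
st=env.sense();s=snap('wrist','w2');s['pose']=(st['ee_pos'],st['ee_rot']);np.save('pics/w2.npy',s,allow_pickle=True)
print(s['K'],s['tool_from_camera'])
```

```text
t 11.23 psi 136.64 tool mm [-1.7 -1.1 64.4] rows 2 share [-0.021 -0.014  0.805] turn units -0.09
[[309.70691629   0.         318.22039165]
 [  0.         309.70691629 199.83863806]
 [  0.           0.           1.        ]] [[-1.02226587e-05 -9.52420563e-01 -3.04786927e-01  7.70315948e-02]
 [ 9.99999980e-01  5.11730957e-05 -1.93449791e-04  3.81823863e-04]
 [ 1.99842449e-04 -3.04786922e-01  9.52420544e-01 -1.42403668e-01]
 [ 0.00000000e+00  0.00000000e+00  0.00000000e+00  1.00000000e+00]]
```

View pics/w2.png

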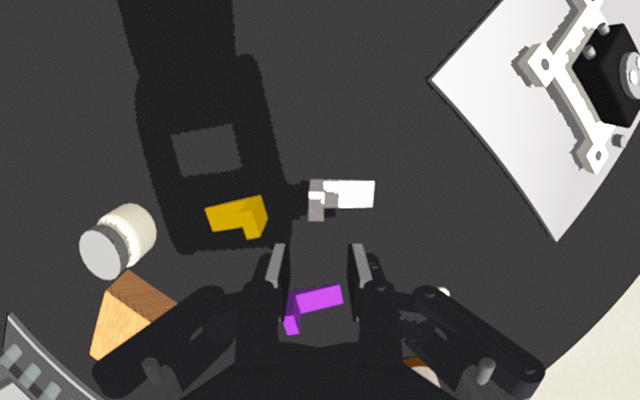

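The wrist view shows the steel wedge with its nose edge at (375,181) to (374,209), its tab at about (308–338, 179–221), and yellow behind it at (250,215).

```bash
cat >> h.py <<'E'
def wplane(s,u,v,z):
    K=s['K'];x=(u-K[0,2])/K[0,0];y=(v-K[1,2])/K[1,1];t=np.hypot(x,y)
    c=np.r_[np.array([x,y])/t*np.sin(t),np.cos(t)];T=np.array(s['tool_from_camera']);M=R.from_rotvec(s['pose'][1]).as_matrix()
    d=M@T[:3,:3]@c;p=M@T[:3,3]+s['pose'][0];return p+d*(z-p[2])/d[2]
E
python3 - <<'E'
from h import *
s=load('w2')
cv2.imwrite('pics/c3.png',cv2.resize(s['image'][165:235,290:390,::-1],(800,560),interpolation=cv2.INTER_CUBIC))
n=(wplane(s,375,181,.0025)+wplane(s,374,209,.0025))/2
print(n,wplane(s,375,181,.0025)-wplane(s,374,209,.0025),wplane(s,323,181,.0092),wplane(s,315,221,.042))
for f in((541,65),(593,157),(592,4)):print(wplane(s,*f,.035))
E
```

```text
[ 0.48584846 -0.24399314  0.0025    ] [-0.01953277  0.01775286  0.        ] [ 0.44312252 -0.26783595  0.0092    ] [ 0.45591888 -0.28899863  0.042     ]
[ 0.49076565 -0.04837568  0.035     ]
[ 0.60789991 -0.03830082  0.035     ]
[0.48578332 0.06891955 0.035     ]
```

View pics/c3.png

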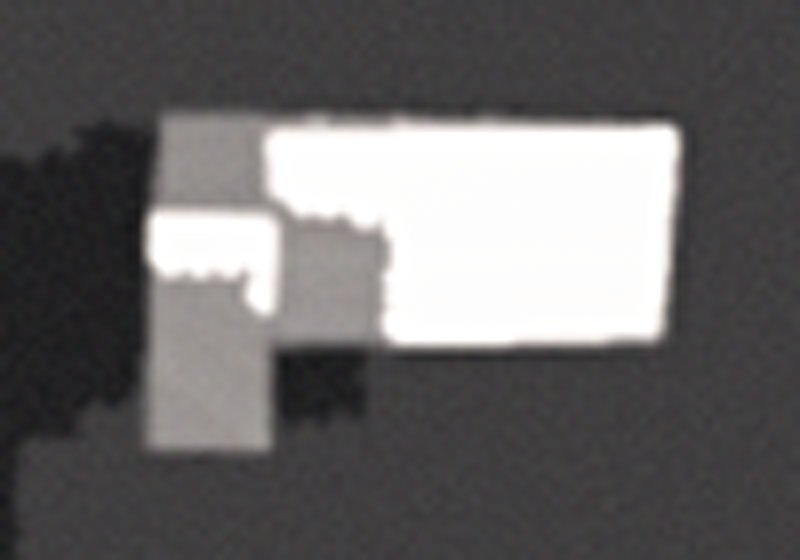

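Run:
```python
from h import *
s=load('w2')
w=lambda x,y,z:wplane(s,290+x/8-.4,165+y/8-.4,z)
c=w(211,330,.042);a=w(680,125,.0025);b=w(665,343,.0025);n=(a+b)/2
print('tab',c,'corners',[w(*q,.042)[:2].round(4) for q in((147,210),(276,210),(147,450),(272,450))])
d=n-c;print('nose',n,np.linalg.norm(d[:2]),np.degrees(np.arctan2(d[1],d[0])),'nose width',np.linalg.norm(a-b))
e=a-b;print(np.degrees(np.arctan2(e[1],e[0]))-90)
go([c[0],c[1],.03],137)
```

```text
tab [ 0.447378   -0.27984528  0.042     ] corners [array([ 0.4345, -0.276 ]), array([ 0.4429, -0.2671]), array([ 0.4521, -0.2929]), array([ 0.4604, -0.284 ])]
nose [ 0.48447834 -0.24385034  0.0025    ] 0.05169208843418853 44.13359621469982 nose width 0.02562100096320238
45.804420536336664
t 11.28 psi 136.73 tool mm [ 0.2 -2.4 94.8] rows 3 share [ 0.002 -0.02   0.79 ] turn units -0.07
```

move_arm(series=[[0,-0.05,0.6,0.15],[0,0,0.6,0],[0,0,0.6,0],[0,0,0,0],[0,0,0,0]])

```text
time_s: 11.7
ee_pos: [0.4478, -0.2778, 0.052]
ee_rot: [-1.168, -2.914, -0.001]
ft_force: [0.4, -0.4, -0.2]
finger_gap: 0.348
grasp_force: 0.0
```

Run:
```python
from h import *
go([.4476,-.2799,.015],136)
```

```text
t 11.7 psi 136.31 tool mm [-1.4 -1.6 37. ] rows 1 share [-0.036 -0.04   0.926] turn units 0.08
```

move_arm(series=[[-0.04,-0.04,0.3,0.08],[0,0,0.3,0],[0,0,0.3,0],[0,0,0,0],[0,0,0,0]])

```text
time_s: 12.12
ee_pos: [0.4474, -0.2811, 0.0156]
ee_rot: [-1.179, -2.91, -0.001]
ft_force: [-0.1, 0.1, 0.3]
finger_gap: 0.347
grasp_force: 0.0
```

Run:
```python
from h import *
go([.4476,-.2799,.015],136);print(env.sense()['ft_force'])
```

```text
t 12.12 psi 135.9 tool mm [0.7 1.  0.6] rows 1 share [0.018 0.025 0.016] turn units -0.03
[-0.11213064  0.08410646  0.30324047]
```

Good. Close on the tab.

move_arm(series=[[0,0,0,0],[0,0,0,0],[0,0,0,0],[0,0,0,0],[0,0,0,0],[0,0,0,0]], hand=-1, grip_force=40)

```text
time_s: 12.62
ee_pos: [0.4485, -0.282, 0.0172]
ee_rot: [1.179, 2.911, -0.001]
ft_force: [0.1, -0.2, 0.7]
finger_gap: 0.129
grasp_force: 42.0
```

move_arm(series=[[0,0,-0.5,0],[0,0,-0.8,0],[0,0,-0.8,0],[0,0,-0.8,0],[0,0,-0.8,0.9],[0,0,0,1],[0,0,0,1],[0,0,0,1]])

```text
time_s: 13.28
ee_pos: [0.4483, -0.2818, 0.1656]
ee_rot: [1.568, 2.721, -0.0]
ft_force: [-0.7, -0.1, -1.7]
finger_gap: 0.131
grasp_force: 41.8
```

move_arm(series=[[0,0,0,1],[0,0,0,1],[0,0,0,1],[0,0,0,1],[0,0,0,1],[0,0,0,1],[0,0,0,1],[0,0,0,1]])

```text
time_s: 13.95
ee_pos: [0.4478, -0.2814, 0.1643]
ee_rot: [-2.257, -2.184, 0.0]
ft_force: [-0.6, -0.1, -0.6]
finger_gap: 0.129
grasp_force: 41.8
```

move_arm(series=[[0,0,0,1],[0,0,0,1],[0,0,0,1],[0,0,0,1],[0,0,0,1],[0,0,0,1],[0,0,0,1],[0,0,0,1]])

```text
time_s: 14.62
ee_pos: [0.4478, -0.2814, 0.1642]
ee_rot: [-2.772, -1.477, 0.001]
ft_force: [-0.1, 0.0, -0.9]
finger_gap: 0.129
grasp_force: 41.8
```

move_arm(series=[[0,0,0,1],[0,0,0,1],[0,0,0,1],[0,0,0,1],[0,0,0,1],[0,0,0,1],[0,0,0,1],[0,0,0,1]])

```text
time_s: 15.28
ee_pos: [0.4478, -0.2814, 0.1643]
ee_rot: [-3.072, -0.656, 0.001]
ft_force: [-0.9, 0.4, -0.7]
finger_gap: 0.132
grasp_force: 41.8
```

Run:
```python
from h import *
a=np.radians(96.25);u=np.array([np.cos(a),np.sin(a)]);f=foot(-1,1,0,0)[:2];print(f)
go(np.r_[f+u*.081,.14],6.2)
```

```text
[0.47892461 0.07591137]
t 15.28 psi 24.1 tool mm [ 199.1 -390.6   24.5] rows 11 share [ 0.453 -0.888  0.056] turn units 4.47
```

move_arm(series=[[0,0,0,0.9],[0,0,0,0.9],[0,0,0,0.9],[0,0,0,0.9],[0,0,0,0.87],[0,0,0,0]])

```text
time_s: 15.78
ee_pos: [0.4478, -0.2814, 0.1643]
ee_rot: [-3.136, -0.174, 0.001]
ft_force: [-0.9, -0.0, -1.2]
finger_gap: 0.132
grasp_force: 41.8
```

Run:
```python
from h import *
a=np.radians(96.25);u=np.array([np.cos(a),np.sin(a)]);f=foot(-1,1,0,0)[:2]
go(np.r_[f+u*.081,.16],6.25)
```

```text
t 15.78 psi 6.36 tool mm [  70.7 -432.7    4.5] rows 11 share [ 0.161 -0.983  0.01 ] turn units 0.03
```

move_arm(series=[[0.16,-0.98,0,0.03],[0.16,-0.98,0,0],[0.16,-0.98,0,0],[0.16,-0.98,0,0],[0.16,-0.98,0,0],[0.16,-0.98,0,0],[0.16,-0.98,0,0],[0.16,-0.98,0,0]])

```text
time_s: 16.45
ee_pos: [0.464, 0.0375, 0.1648]
ee_rot: [-3.137, -0.175, -0.001]
ft_force: [1.2, -0.2, -1.8]
finger_gap: 0.128
grasp_force: 41.8
```

move_arm(series=[[0.16,-0.98,0,0],[0.16,-0.98,0,0],[0.16,-0.98,0,0],[0,0,0,0],[0,0,0.9,0],[0,0,0.9,0],[0,0,0.6,0],[0,0,0,0]])

```text
time_s: 17.12
ee_pos: [0.4657, 0.1536, 0.0625]
ee_rot: [3.135, 0.175, -0.019]
ft_force: [-1.7, 0.4, -1.8]
finger_gap: 0.131
grasp_force: 41.7
```

Run:
```python
from h import *
a=np.radians(96.25);u=np.array([np.cos(a),np.sin(a)]);f=foot(-1,1,0,0)[:2]
go(np.r_[f+u*.081,.035],6.25)
s=snap('side','d1');q=snap('scene','s1')
A=cv2.resize(s['image'][170:250,240:360,::-1],(600,400),interpolation=cv2.INTER_CUBIC)
B=cv2.resize(q['image'][150:250,290:420,::-1],(520,400),interpolation=cv2.INTER_CUBIC)[:200*2]
cv2.imwrite('pics/c4.png',cv2.resize(np.hstack([A[:,:400],B[:,:400]]),(800,400)))
```

```text
t 17.12 psi 6.39 tool mm [ 5.1 -2.4 27.4] rows 1 share [ 0.127 -0.06   0.686] turn units 0.03
```

View pics/c4.png

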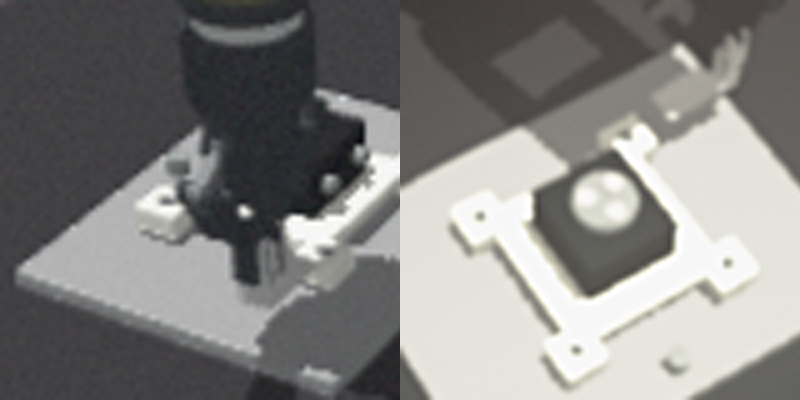

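The view shows the wedge in the gripper left of the near-left foot, with its nose pointing at it. The pump dots at (310,203.7) and (371.7,215.7) have not moved. Correct laterally and lower.

move_arm(series=[[0.12,-0.06,0.3,0.03],[0,0,0.3,0],[0,0,0,0],[0,0,0,0]])

```text
time_s: 17.55
ee_pos: [0.4753, 0.1574, 0.0452]
ee_rot: [3.137, 0.169, 0.0]
ft_force: [-0.6, -0.5, -1.7]
finger_gap: 0.133
grasp_force: 41.8
```

Run:
```python
from h import *
a=np.radians(96.25);u=np.array([np.cos(a),np.sin(a)]);f=foot(-1,1,0,0)[:2]
go(np.r_[f+u*.081,.030],6.25);s=env.sense();m=R.from_rotvec(s['ee_rot']).as_matrix();print(m[:,2],s['ft_force'],s['ee_pos'])
```

```text
t 17.55 psi 6.18 tool mm [-5.3  0.4 15.2] rows 1 share [-0.133  0.01   0.381] turn units -0.02
[ 3.71948052e-05 -2.52999639e-05 -9.99999999e-01] [-0.64836126 -0.45758891 -1.68225906] [0.4753491  0.15742066 0.04523004]
```

move_arm(series=[[0,0,0,0],[0,0,0,0],[0,0,0,0]])

```text
time_s: 17.8
ee_pos: [0.4757, 0.1576, 0.0456]
ee_rot: [-3.137, -0.169, -0.002]
ft_force: [-0.6, -0.5, -1.3]
finger_gap: 0.131
grasp_force: 41.8
```

move_arm(series=[[-0.1,0,0.1,0],[0,0,0.1,0],[0,0,0,0],[0,0,0,0],[0,0,0,0]])

```text
time_s: 18.22
ee_pos: [0.4712, 0.1571, 0.0366]
ee_rot: [3.137, 0.169, -0.0]
ft_force: [0.0, 0.0, -0.1]
finger_gap: 0.133
grasp_force: 41.8
```

Run:
```python
from h import *
a=np.radians(96.25);u=np.array([np.cos(a),np.sin(a)]);f=foot(-1,1,0,0)[:2]
go(np.r_[f+u*.081,.030],6.25)
```

```text
t 18.22 psi 6.18 tool mm [-1.1  0.6  6.6] rows 1 share [-0.028  0.015  0.164] turn units -0.02
```

move_arm(series=[[-0.028,0.01,0.1,0],[0,0,0.03,0],[0,0,0,0],[0,0,0,0]])

```text
time_s: 18.55
ee_pos: [0.47, 0.1566, 0.0313]
ee_rot: [3.137, 0.169, -0.001]
ft_force: [-0.9, -0.9, -1.4]
finger_gap: 0.128
grasp_force: 41.8
```

move_arm(series=[[0,0,0.02,0],[0,0,0,0],[0,0,0,0]])

```text
time_s: 18.8
ee_pos: [0.4702, 0.1566, 0.0308]
ee_rot: [-3.137, -0.169, -0.0]
ft_force: [0.2, 0.6, -1.7]
finger_gap: 0.131
grasp_force: 41.8
```

move_arm(series=[[0,0,0.02,0],[0,0,0,0],[0,0,0,0]])

```text
time_s: 19.05
ee_pos: [0.4701, 0.1566, 0.0299]
ee_rot: [-3.137, -0.169, 0.0]
ft_force: [-0.2, 0.0, -0.9]
finger_gap: 0.13
grasp_force: 41.8
```

move_arm(series=[[0,0,0.02,0],[0,0,0,0],[0,0,0,0]])

```text
time_s: 19.3
ee_pos: [0.4703, 0.1567, 0.0292]
ee_rot: [-3.137, -0.169, -0.001]
ft_force: [0.4, 0.5, -2.0]
finger_gap: 0.126
grasp_force: 41.9
```

move_arm(series=[[0,0,0.015,0],[0,0,0,0],[0,0,0,0]])

```text
time_s: 19.55
ee_pos: [0.4704, 0.1567, 0.0292]
ee_rot: [3.137, 0.169, 0.0]
ft_force: [-2.4, -0.6, 6.3]
finger_gap: 0.132
grasp_force: 42.6
```

move_arm(series=[[0,0,-0.008,0],[0,0.1,0,0],[0,0.1,0,0],[0,0.1,0,0],[0,0.1,0,0],[0,0,0,0],[0,0,0,0]])

```text
time_s: 20.13
ee_pos: [0.4725, 0.1401, 0.0292]
ee_rot: [3.136, 0.169, 0.002]
ft_force: [-0.7, -0.3, 4.8]
finger_gap: 0.134
grasp_force: 42.6
```

Run:
```python
from h import *
a=np.radians(96.25);u=np.array([np.cos(a),np.sin(a)]);f=foot(-1,1,0,0)[:2]
go(np.r_[f+u*.049,.0292],6.25);print(env.sense()['ft_force'])
```

```text
t 20.13 psi 6.16 tool mm [-0.5 15.5  0. ] rows 1 share [-0.013  0.387  0.   ] turn units -0.02
[-0.70450822 -0.30139604  4.77694805]
```

move_arm(series=[[-0.012,0.1,0,0],[0,0.1,0,0],[0,0.05,0,0],[0,0,0,0],[0,0,0,0]])

```text
time_s: 20.55
ee_pos: [0.4728, 0.1305, 0.0292]
ee_rot: [-3.137, -0.169, -0.001]
ft_force: [-0.5, 1.5, 5.4]
finger_gap: 0.13
grasp_force: 42.7
```

move_arm(series=[[0,0.025,0,0],[0,0,0,0],[0,0,0,0]])

```text
time_s: 20.8
ee_pos: [0.4729, 0.1297, 0.0292]
ee_rot: [-3.137, -0.169, -0.001]
ft_force: [0.4, 2.7, 5.8]
finger_gap: 0.13
grasp_force: 42.7
```

move_arm(series=[[0,0.025,0,0],[0,0,0,0],[0,0,0,0]])

```text
time_s: 21.05
ee_pos: [0.473, 0.1288, 0.0292]
ee_rot: [-3.136, -0.169, -0.001]
ft_force: [-1.6, 3.8, 4.9]
finger_gap: 0.133
grasp_force: 42.7
```

move_arm(series=[[0,0.025,0,0],[0,0,0,0],[0,0,0,0]])

```text
time_s: 21.3
ee_pos: [0.4731, 0.1279, 0.0292]
ee_rot: [-3.136, -0.169, -0.001]
ft_force: [-1.2, 3.2, 5.2]
finger_gap: 0.13
grasp_force: 42.7
```

move_arm(series=[[0,0.025,0,0],[0,0,0,0],[0,0,0,0]])

```text
time_s: 21.55
ee_pos: [0.4732, 0.1269, 0.0292]
ee_rot: [-3.136, -0.169, -0.001]
ft_force: [-0.4, 3.9, 5.7]
finger_gap: 0.131
grasp_force: 42.7
```

move_arm(series=[[0,0.02,0,0],[0,0,0,0],[0,0,0,0]])

```text
time_s: 21.8
ee_pos: [0.4733, 0.1261, 0.0292]
ee_rot: [-3.136, -0.169, -0.001]
ft_force: [-0.3, 3.4, 5.7]
finger_gap: 0.132
grasp_force: 42.7
```

move_arm(series=[[0,0.02,0,0],[0,0,0,0],[0,0,0,0]])

```text
time_s: 22.05
ee_pos: [0.4734, 0.1253, 0.0292]
ee_rot: [-3.136, -0.169, -0.001]
ft_force: [-0.0, 4.0, 5.0]
finger_gap: 0.134
grasp_force: 42.7
```

move_arm(series=[[0,0.02,0,0],[0,0,0,0],[0,0,0,0]])

```text
time_s: 22.3
ee_pos: [0.4734, 0.1247, 0.0292]
ee_rot: [-3.136, -0.169, -0.001]
ft_force: [-0.4, 3.8, 5.2]
finger_gap: 0.131
grasp_force: 42.7
```

move_arm(series=[[0,0.015,0,0],[0,0,0,0],[0,0,0,0]])

```text
time_s: 22.55
ee_pos: [0.4735, 0.1245, 0.0292]
ee_rot: [-3.135, -0.168, -0.001]
ft_force: [-0.2, 5.5, 5.2]
finger_gap: 0.125
grasp_force: 42.7
```

move_arm(series=[[0,0.012,0,0],[0,0,0,0],[0,0,0,0]])

```text
time_s: 22.8
ee_pos: [0.4735, 0.1243, 0.0292]
ee_rot: [-3.135, -0.168, -0.001]
ft_force: [-0.6, 7.2, 5.1]
finger_gap: 0.134
grasp_force: 42.7
```

move_arm(series=[[0,0.012,0,0],[0,0,0,0],[0,0,0,0]])

```text
time_s: 23.05
ee_pos: [0.4735, 0.1241, 0.0292]
ee_rot: [-3.134, -0.168, -0.001]
ft_force: [-0.9, 8.4, 5.4]
finger_gap: 0.132
grasp_force: 42.7
```

move_arm(series=[[0,0.012,0,0],[0,0,0,0],[0,0,0,0]])

```text
time_s: 23.3
ee_pos: [0.4736, 0.1239, 0.0293]
ee_rot: [-3.133, -0.168, -0.001]
ft_force: [-1.1, 8.9, 5.3]
finger_gap: 0.13
grasp_force: 42.7
```

move_arm(series=[[0,0,0,0],[0,0,0,0],[0,0,0,0],[0,0,0,0]], hand=-0.52)

```text
time_s: 23.63
ee_pos: [0.4727, 0.1218, 0.0281]
ee_rot: [3.136, 0.169, -0.002]
ft_force: [-0.3, -0.6, 0.4]
finger_gap: 0.236
grasp_force: 0.0
```

Run:
```python
from h import *
s=env.sense();print(s['ee_pos'],s['ft_force'],s['finger_gap'],s['grasp_force'])
```

```text
[0.47271921 0.12177926 0.02810021] [-0.30639557 -0.56139099  0.38094014] 0.23625155597466369 0.0
```

move_arm(series=[[0,-0.045,-0.05,0],[0,0,-0.2,0],[0,0,-0.4,0],[0,0,-0.6,0],[0,0,-0.8,0],[0,0,-0.8,0],[0,0,0,0]])

```text
time_s: 24.22
ee_pos: [0.4777, 0.1248, 0.1512]
ee_rot: [-3.136, -0.169, -0.021]
ft_force: [1.4, 0.2, 1.0]
finger_gap: 0.239
grasp_force: 0.0
```

move_arm(series=[[0,0,0,0],[-0.5,-0.5,-0.3,0],[-0.5,-0.5,-0.3,0],[-0.5,-0.5,-0.3,0],[0,0,0,0],[0,0,0,0]])

```text
time_s: 24.72
ee_pos: [0.4062, 0.1778, 0.1783]
ee_rot: [3.136, 0.173, -0.0]
ft_force: [1.3, -0.6, -0.6]
finger_gap: 0.239
grasp_force: 0.0
```

Run:
```python
from h import *
st=env.sense();q=snap('scene','s2');d=snap('side','d2');w=snap('wrist','w3')
A=cv2.resize(q['image'][160:280,265:415,::-1],(500,400),interpolation=cv2.INTER_CUBIC)
B=cv2.resize(d['image'][180:250,255:355,::-1],None,fx=3,fy=3,interpolation=cv2.INTER_CUBIC)
C=np.zeros((400,300,3),np.uint8);C[:210]=B[:210];C[210:]=cv2.resize(w['image'][:,:,::-1],(300,190))
cv2.imwrite('pics/c5.png',np.hstack([A,C]));print(st['ee_pos'],st['time_s'])
a=load('s0')['image'].astype(int);df=abs(q['image'].astype(int)-a).max(2)[195:245,325:400];print((df>25).sum())
```

```text
[0.40618102 0.17775045 0.17832059] 24.7167
1
```

View pics/c5.png

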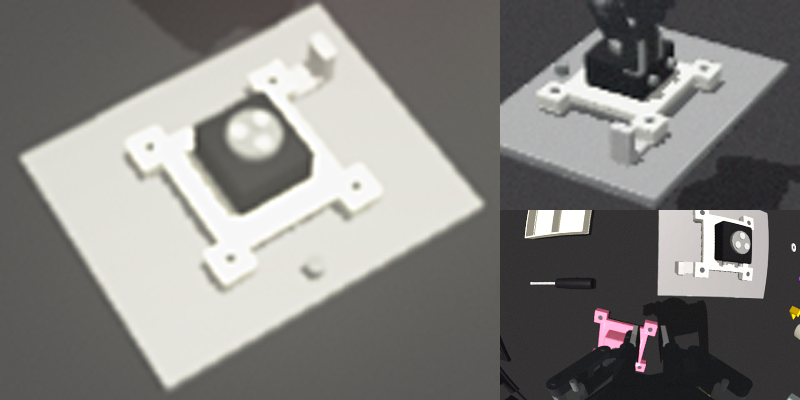

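The view shows the wedge seated under the near-left foot, with its tab at (320,60) in the left panel. The pump is level and unmoved, with only 1 pixel changed around it. The push force rose where the geometry predicted, so I'm handing in.

```bash
python3 -c "
from h import *
print(env.close_job())"
```

```text
the job is handed in; nothing more can be done
None
```

The near-left corner was the one that rocked; I pushed the bare steel wedge under its foot from the pump's left until the push force rose to about 9 N, then let go. The last camera check showed the pump level and unmoved, and I handed the job in at about 25 s without pressing that corner again.

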